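# Release the ratchet clamp on the milled block

### The arm

A 6-joint arm with a two-finger parallel gripper is mounted at the origin on a cart in front of the work surface, level with it; the furniture and walls round the work are solid. World frame = base frame: x ahead of the robot, y to its left, z up, the work surface at z = 0. Lengths are in m, angles in rad, forces in N, time in s.
With the tool pointing down it reaches from about 0.375 to 0.9 m from the base axis. Payload 3.1 kg.
Tool frame: the origin (TCP) lies at the very end of the fingers, on their centre line; the grasp point (between the pads) lies 19 mm behind it (hold_point_z is the distance from the TCP to the grasp point, in m); z points along the fingers, x is the direction in which the jaws open and shut, and the axes are right-handed (so a half turn about z gives the same grasp; the last joint's range is limited). The gripper opens to 87 mm and grips with 3 to 60 N. Pads are 19 mm wide; open, the fingers measure 117 mm over their backs; the gripper's body (75 mm by 190 mm) begins 51 mm behind the grasp point.
Start: joints at [-1.5, 0.527, 1.433, -0, 1.181, -0.178], TCP at [0.154, -0.606, 0.223] pointing down, gripper open.
Joint ranges: [-3.08, 3.08], [-0.75, 2.2], [0.22, 2.44], [-1.43, 4.57], [0, 2.65], [-2.85, 2.85]. Speed limits (rad/s): [2.79, 2.79, 3.14, 3.14, 3.14, 3.14].

### API

Orientations are given as a unit quaternion [x, y, z, w].
In Python, from rig import * gives the robot as it stands.
- The arm moves only by the tool carry_out, never from a script. Its argument "deltas" is a list of rows, each a list of 7 numbers: the closure, from -1 (fully open) to 1 (shut), then the shift along the tool's x, y, z in units of 25 mm (1.0 is 25 mm), then the turn, a rotation vector about the tool's x, y, z in degrees. In form: [[jaw, x, y, z, rx, ry, rz], ...]. A call has 1 to 8 rows; each row is the pose to reach, as a shift and turn from the pose commanded when the call began, along the tool's axes at that moment; what a row does not reach only later rows make up. A row lasts 1/10 s, in which the tool goes at most 50 mm and 8.59 degrees, less where a joint would pass 70% of its speed; a pose out of reach is approached as far as the arm can. A call with a gripper value outside its range is refused whole. The fingers move at their own pace and stop on an object; "force" is the grip in N (left out, the last holds). Time passes only in rows, so rows that repeat a pose let the fingers close. It gives the time, the measured TCP pose, the force and the opening at its end, in the units of the state.
- get_obs(): the state, without advancing time (a new reading comes with each control period).
- camera(name): name is "scene" or "side" or "wrist"; returns (picture, depth): 480x640x3 uint8, red, green, blue; 480x640 float32, m along the optical axis (not along the pixel's ray), 0 where there is no reading.
- camera_info(name): a dict with "mtx" (3x3 intrinsics, pixels), "origin" and "rotation" of the camera in the world. Camera axes: x right, y down, z forward; pixel columns grow to the right and rows downward; lengths in m; the calibration is good to about 2 mm. A picture is of the moment at which its call begins: read the wrist's pose just before it. camera_info takes no time and is no camera call; for the wrist camera it gives the pose at the moment of the call.
- hand_in(): hands the job in, once; it reports no verdict.
Trained networks look in the newest picture that a camera, given by its name, has taken for a name from the list of things; names that differ only in an ending like _2 or _b are one class to them, and where a whole thing is asked for, a point or a joint stands for the part that bears it (a point fixed in the world has none). Each returns a list of dicts, best first, with "score" (0 to 1); they miss things now and then, are a little off and sometimes report something else, mostly with a low value. They report only what shows in the picture. A call takes as long as a camera call.
- spot_in(camera, target): "pixel" ([row, column] in pixels, amid what is visible of it).
The state is a dict: "time": time; "q": joint angles; "joint_velocities": joint speeds; "joint_torque": joint torques, N m; "position": TCP position; "tool_rot": TCP orientation; "ft_force": force on the tool from outside, world axes, zero at the start; "moment": the same for the moment, N m; "grip_width": finger opening in m.
Only numpy, scipy, OpenCV 4.12 (cv2) and the standard library are available. Lean on these libraries where they do the work, as an engineer would, in place of code of your own. Each camera call takes 0.05 s, during which the arm holds its last target.

### The job

Two identical ratchet clamps stand on the bench. Release the one that holds the flat rectangular block: lift its sprung pawl off the ratchet wheel by the grip tab and hold it up until the moving jaw has run fully back, then let the pawl down onto the wheel again and let go. Leave the block lying in its clamp, and leave the other clamp, with the ring in it, tight.

Things in the scene. Friction and masses are not known exactly. Their poses are not given: they have to be found in the camera images.
- block_clamp: The clamp to release, the one with the block in it: dark base plate 212 x 112 x 10 mm bolted to the bench. Origin: centre of its underside; x runs along it from the fixed jaw past block, rubber-faced pad and moving jaw to a 56 mm ratchet wheel on edge between grey cheeks, the pawl over it; y along the axle; z up. Its yaw is within 17 degrees of the world's.
- block_clamp_grip (a point): Centre of the grip tab at the free end of that clamp's pawl: an upright steel block 20 mm along the clamp's x, 16 mm across y (take it across y, from above), 30 mm high. Pawl down, it is at x +23, y 0, z +100 mm from the clamp's origin; the tab reaches 14 mm higher. Space for fingers on both sides is free down to 70 mm above the bench.
- block_clamp_pawl (a joint): Pawl angle (rad): 0 down in the teeth, grows as the tab is lifted, stop at 0.5. Its axle, along y, lies 68 mm to +x of the tab centre and 9 mm lower, so the tab rises nearly straight. It clears the teeth at 0.12 (tab 8 mm up); 15 to 25 mm of lift is right. A spring holds it down (3 to 5 N at the tab) and returns it onto the wheel when let go.
- block_clamp_jaw (a joint): Travel of that clamp's moving jaw (m): 0 clamped on the block, 0.0215 fully back. A 10 N return spring drives it back by itself, in about half a second, while the pawl is held clear of the wheel; if the pawl drops early, the next tooth catches it part way (about 0.007 or 0.015).
- ring_clamp_jaw (a joint): The same for the other clamp, of the same shape and size, which holds a plain steel ring 68 mm across and 20 mm high; it must stay at 0.
- block_center (a point): Centre of the clamped part: an aluminium block 70 x 100 x 20 mm with drilled holes, lying flat on the base plate between the jaws (70 mm along the clamp's x), 56 mm to -x of the clamp's origin and 20 mm above the bench.

How it is judged:
On the way:
1. the pawl of the block's clamp is held up off the wheel and the jaw has run fully back (value of joint block_clamp_pawl above 0.06 rad and value of joint block_clamp_jaw above 0.019 m), for 0.05 s.
At the end, for the whole second after the job is handed in: The jaw of the block's clamp is back more than 19 of its 21.5 mm, its pawl is down again on the wheel (under 0.08 rad), the block lies flat within 20 mm of where it was, and the jaw of the ring's clamp has moved less than 4 mm (value of joint block_clamp_jaw above 0.019 m and value of joint block_clamp_pawl below 0.08 rad and value of joint ring_clamp_jaw below 0.004 m and distance of block_center from where it was at the start of the episode below 0.02 m and angle between block_center's own z axis and vertical below 0.1 rad); the robot touches nothing.
It fails at once if the ring's clamp is let off (value of joint ring_clamp_jaw above 0.004 m).
It also fails if it takes over 32 s, if anything falls off the work surface, if the arm or the gripper's body presses on something with over 40 N, if the wrist force passes 120 N, or if a joint passes its speed limit or range.

## Working session

There is one attempt and no reset: what is moved stays moved. The work goes in short steps, Python scripts to look and compute and a tool call to move; the robot and the scene stay as the last step left them, time stands still between calls to the robot, and variables do not carry over. Pictures are saved under pics/ and viewed, and the job is handed in when it is done.

Besides the shell and the picture viewer there is one more tool, called after "Call:" by a JSON object that holds its "name" and its "arguments". carry_out: Moves the arm, as the interface text tells. Its arguments: {"type":"object","properties":{"deltas":{"type":"array"},"force":{"type":"number"}},"required":["deltas"]}

```bash
mkdir -p pics; cat > h.py <<'E'
from rig import *
import numpy as np, cv2
def snap(n,f):
    p,d=camera(n); cv2.imwrite(f'pics/{f}.png',p[:,:,::-1]); np.savez(f'{f}.npz',p=p,d=d,**{k:np.array(v) for k,v in camera_info(n).items() if k in('mtx','origin','rotation')}); return p,d
def pt(f,r,c):
    z=np.load(f'{f}.npz'); d=z['d'][r,c]; K=z['mtx']
    v=np.array([(c-K[0,2])/K[0,0]*d,(r-K[1,2])/K[1,1]*d,d]); return z['origin']+z['rotation']@v
def cloud(f):
    z=np.load(f'{f}.npz'); d=z['d']; K=z['mtx']; r,c=np.mgrid[:480,:640]
    v=np.stack([(c-K[0,2])/K[0,0]*d,(r-K[1,2])/K[1,1]*d,d],-1); P=v@z['rotation'].T+z['origin']; P[d==0]=np.nan; return P
E
python3 - <<'E'
from h import *
s=get_obs(); print(s)
for n in('scene','side'):
    snap(n,n+'0'); print(n,camera_info(n)['origin'])
    for t in('block_clamp','block_clamp_grip','block_center'):
        for r in spot_in(n,t)[:3]: print(n,t,r,pt(n+'0',*[int(x) for x in r['pixel']]).round(3))
print(get_obs()['time'])
E
```

```text
{'time': 0.0, 'q': array([-1.50048694e+00,  5.28475034e-01,  1.43386716e+00,  6.43198219e-06,
        1.18141414e+00, -1.78535608e-01]), 'joint_velocities': array([ 0.00121895, -0.0005259 ,  0.00142231, -0.00089042, -0.00022944,
       -0.00032809]), 'joint_torque': array([-2.35640837e-04, -4.40044713e+01, -1.76591974e+01,  6.31859712e-02,
        5.80326165e-02, -1.71317083e-04]), 'position': array([ 0.15388532, -0.60501646,  0.22157737]), 'tool_rot': array([ 7.89392446e-01, -6.13887934e-01, -7.20269066e-04, -8.07218903e-04]), 'ft_force': array([-0.07944767,  0.28958536, -0.05894289]), 'moment': array([ 0.00646073, -0.01491882,  0.01304794]), 'grip_width': 0.08735399509031923}
scene [ 0.10901688 -0.91080092  0.41725091]Traceback (most recent call last):
  File "<stdin>", line 6, in <module>
  File "h.py", line 7, in pt
    v=np.array([(c-K[0,2])/K[0,0]*d,(r-K[1,2])/K[1,1]*d,d]); return z['origin']+z['rotation']@v
                                                                                ~~~~~~~~~~~~~^~
ValueError: matmul: Input operand 1 has a mismatch in its core dimension 0, with gufunc signature (n?,k),(k,m?)->(n?,m?) (size 3 is different from 4)
```

```bash
sed -i "s/np.array(v) for k,v in/(Rotation.from_quat(v).as_matrix() if np.size(v)==4 else np.array(v)) for k,v in/; 2a from scipy.spatial.transform import Rotation" h.py
python3 - <<'E'
from h import *
for n in('scene','side'):
    snap(n,n+'0'); print(n,camera_info(n)['origin'])
    for t in('block_clamp','block_clamp_grip','block_center'):
        for r in spot_in(n,t)[:3]: print(n,t,r,pt(n+'0',*[int(x) for x in r['pixel']]).round(3))
print(get_obs()['time'])
E
```

```text
scene [ 0.10901688 -0.91080092  0.41725091]
scene block_clamp {'pixel': [309.8, 372.8], 'score': 0.72} [ 0.506 -0.368  0.01 ]
scene block_clamp_grip {'pixel': [269.0, 379.8], 'score': 0.69} [ 0.505 -0.385  0.094]
scene block_center {'pixel': [320.1, 322.5], 'score': 0.86} [ 0.4   -0.382  0.03 ]
side [0.51083182 0.80661212 0.5373218 ]
side block_clamp {'pixel': [237.4, 310.0], 'score': 0.9} [ 0.505 -0.362  0.035]
side block_clamp_grip {'pixel': [211.5, 311.8], 'score': 0.79} [ 0.503 -0.374  0.09 ]
side block_center {'pixel': [245.4, 353.1], 'score': 0.8} [ 0.412 -0.347  0.022]
side block_center {'pixel': [209.4, 309.7], 'score': 0.64} [ 0.507 -0.375  0.095]
0.5
```

View pics/scene0.png

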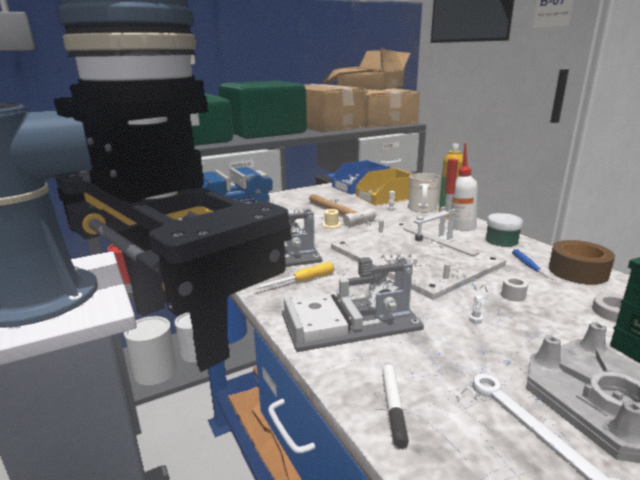

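View pics/side0.png

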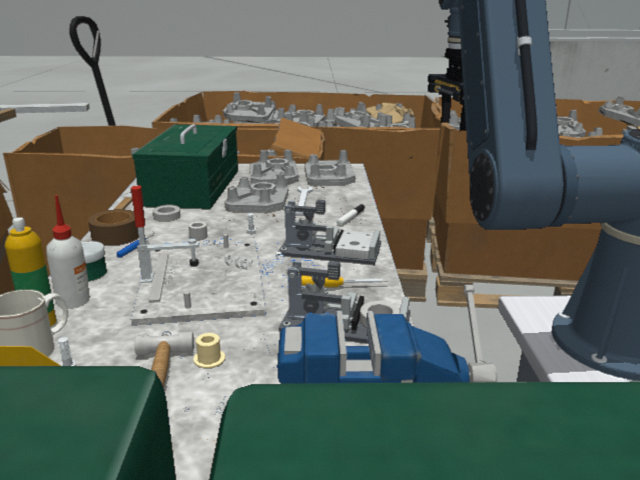

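```bash
python3 - <<'E'
from h import *
img=cv2.imread('pics/scene0.png')[240:360,260:440]; cv2.imwrite('pics/z1.png',cv2.resize(img,None,fx=4,fy=4))
for f in('scene0','side0'):
    P=cloud(f).reshape(-1,3); m=(P[:,0]>.33)&(P[:,0]<.64)&(P[:,1]>-.47)&(P[:,1]<-.28)
    P=P[m]
    for lo,hi in((.006,.02),(.006,.2),(.024,.034),(.088,.125),(.108,.125)):
        Q=P[(P[:,2]>lo)&(P[:,2]<hi)]
        if len(Q)<5: print(f,lo,len(Q));continue
        print(f,lo,hi,len(Q),cv2.minAreaRect(Q[:,:2].astype(np.float32)*1000),Q.mean(0).round(3),Q.min(0).round(3),Q.max(0).round(3))
E
```

```text
scene0 0.006 0.02 2667 ((511.5296630859375, -349.6232604980469), (179.60768127441406, 302.107177734375), 77.15874481201172) [ 0.482 -0.398  0.012] [ 0.345 -0.47   0.006] [ 0.64  -0.281  0.02 ]
scene0 0.006 0.2 7821 ((511.5503845214844, -349.6280212402344), (179.60768127441406, 302.14990234375), 77.15874481201172) [ 0.468 -0.385  0.036] [ 0.345 -0.47   0.006] [ 0.64  -0.281  0.116]
scene0 0.024 0.034 2011 ((506.0286865234375, -382.0228271484375), (103.34977722167969, 300.4732971191406), 75.47064208984375) [ 0.418 -0.369  0.03 ] [ 0.35  -0.469  0.024] [ 0.639 -0.299  0.034]
scene0 0.088 0.125 659 ((515.8993530273438, -382.73699951171875), (37.230838775634766, 87.60892486572266), 69.80609893798828) [ 0.511 -0.387  0.098] [ 0.472 -0.412  0.088] [ 0.562 -0.367  0.116]
scene0 0.108 0.125 93 ((481.9398498535156, -377.0948791503906), (19.854904174804688, 17.95383644104004), 9.866854667663574) [ 0.481 -0.379  0.112] [ 0.472 -0.386  0.108] [ 0.493 -0.368  0.116]
side0 0.006 0.02 1331 ((513.7911987304688, -346.28717041015625), (179.23097229003906, 302.2900695800781), 76.00009155273438) [ 0.503 -0.338  0.013] [ 0.348 -0.469  0.006] [ 0.64 -0.28  0.02]
side0 0.006 0.2 3821 ((513.7911987304688, -346.28717041015625), (179.23097229003906, 302.2900695800781), 76.00009155273438) [ 0.482 -0.35   0.037] [ 0.348 -0.469  0.006] [ 0.64  -0.28   0.117]
side0 0.024 0.034 911 ((459.40631103515625, -366.58685302734375), (108.98299407958984, 199.9242706298828), 76.09400177001953) [ 0.426 -0.348  0.03 ] [ 0.351 -0.413  0.024] [ 0.56  -0.296  0.034]
side0 0.088 0.125 354 ((519.031494140625, -385.3935546875), (39.578182220458984, 89.49458312988281), 85.68119812011719) [ 0.515 -0.376  0.098] [ 0.475 -0.408  0.088] [ 0.564 -0.363  0.117]
side0 0.108 0.125 46 ((485.0076904296875, -371.3276672363281), (16.398778915405273, 19.21424102783203), 88.59674835205078) [ 0.485 -0.369  0.113] [ 0.475 -0.379  0.108] [ 0.495 -0.363  0.117]
```

View pics/z1.png

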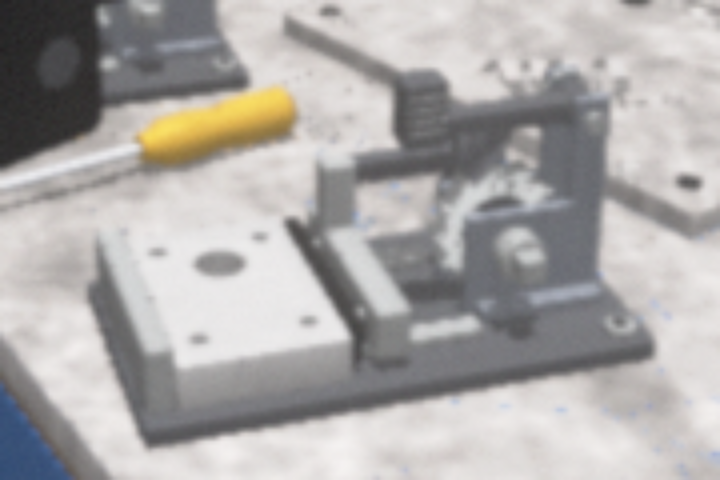

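```bash
python3 - <<'E'
from h import *
import itertools
A=[]
for f in('scene0','side0'):
    P=cloud(f).reshape(-1,3); m=(P[:,0]>.33)&(P[:,0]<.455)&(P[:,1]>-.47)&(P[:,1]<-.29)&(P[:,2]>.024)&(P[:,2]<.033)
    Q=P[m]; print(f,cv2.minAreaRect(Q[:,:2].astype(np.float32)*1000))
    m=(P[:,0]>.46)&(P[:,0]<.60)&(P[:,1]>-.43)&(P[:,1]<-.34)&(P[:,2]>.108)
    A.append(P[m])
    # pawl bar + all tops
    m=(P[:,0]>.33)&(P[:,0]<.64)&(P[:,1]>-.47)&(P[:,1]<-.29)&(P[:,2]>.006)&(P[:,2]<.014)
    Q=P[m]
    # plate front edge in the scene: lowest y per x bin
    e=[]
    for x in np.arange(.38,.56,.01):
        q=Q[abs(Q[:,0]-x)<.005]
        if len(q)>3: e.append((x,np.percentile(q[:,1],3 if f=='scene0' else 97)))
    e=np.array(e); k=np.polyfit(*e.T,1); print(k,np.degrees(np.arctan(k[0])),(e[:,1]-np.polyval(k,e[:,0])).round(3))
Q=np.vstack(A); print(cv2.minAreaRect(Q[:,:2].astype(np.float32)*1000))
s=get_obs(); print(Rotation.from_quat(s['tool_rot']).as_matrix().round(3))
E
```

```text
scene0 ((412.45819091796875, -357.4311828613281), (103.27886962890625, 106.05118560791016), 76.95027160644531)
[-0.19173166 -0.33944028] -10.853696351840608 [ 0.002  0.001  0.002  0.001  0.001 -0.     0.    -0.001 -0.002 -0.002
 -0.001 -0.001 -0.002 -0.004 -0.003 -0.004 -0.004 -0.003  0.019]
side0 ((407.59503173828125, -353.8222961425781), (108.97913360595703, 93.13328552246094), 76.38674926757812)
[-0.22832093 -0.20355713] -12.861360793067865 [-0.001 -0.     0.     0.     0.001  0.    -0.    -0.002 -0.001 -0.001
 -0.002 -0.002 -0.001  0.022 -0.001 -0.003 -0.003 -0.002 -0.004]
((483.5921936035156, -374.2737731933594), (23.260168075561523, 20.529523849487305), 80.29576873779297)
[[ 0.246 -0.969 -0.   ]
 [-0.969 -0.246  0.   ]
 [-0.    -0.    -1.   ]]
```

Call:
{"name": "carry_out", "arguments": {"deltas": [[-1,-0.7,-1.9,0,0,0,4],[-1,-1.4,-3.8,0,0,0,8],[-1,-2.1,-5.7,0,0,0,12],[-1,-2.9,-7.6,0,0,0,16],[-1,-3.6,-9.5,0,0,0,20],[-1,-4.3,-11.4,0,0,0,24],[-1,-5,-13.3,0,0,0,27.7],[-1,-5.7,-15.1,0,0,0,27.7]]}}

```text
time: 1.3
position: [0.4834, -0.3755, 0.2228]
tool_rot: [-0.619, 0.785, -0.0, -0.0]
ft_force: [0.8, -1.3, 1.0]
grip_width: 0.0868
```

Call:
{"name": "carry_out", "arguments": {"deltas": [[-1,0,0,0,0,0,0],[-1,0,0,0,0,0,0]]}}

```text
time: 1.5
position: [0.4826, -0.3758, 0.2225]
tool_rot: [-0.621, 0.784, 0.0, -0.0]
ft_force: [-0.5, -0.8, 0.5]
grip_width: 0.087
```

```bash
python3 - <<'E'
from h import *
s=get_obs(); print(s['time'],s['position'],s['q'],s['ft_force'],Rotation.from_quat(s['tool_rot']).as_matrix().round(3))
snap('wrist','w1'); snap('scene','s1')
for n,f in(('wrist','w1'),('scene','s1')):
    for r in spot_in(n,'block_clamp_grip')[:3]: print(n,r,pt(f,*[int(x) for x in r['pixel']]).round(3))
P=cloud('w1').reshape(-1,3); m=(P[:,0]>.45)&(P[:,0]<.51)&(P[:,1]>-.41)&(P[:,1]<-.34)&(P[:,2]>.106)&(P[:,2]<.125)
Q=P[m]; print(len(Q)); 
if len(Q)>9: print(cv2.minAreaRect(Q[:,:2].astype(np.float32)*1000),Q.max(0))
m=(P[:,0]>.33)&(P[:,0]<.455)&(P[:,1]>-.47)&(P[:,1]<-.29)&(P[:,2]>.024)&(P[:,2]<.033)
Q=P[m];print(len(Q)); 
if len(Q)>9: print(cv2.minAreaRect(Q[:,:2].astype(np.float32)*1000))
E
```

```text
1.5 [ 0.48257809 -0.37575726  0.22249297] [-8.43737259e-01  5.09446157e-01  1.46752843e+00 -7.37027376e-04
  1.16466748e+00  9.58767693e-01] [-0.5084979  -0.78288162  0.51463482] [[-0.229 -0.973 -0.001]
 [-0.973  0.229 -0.   ]
 [ 0.001  0.    -1.   ]]
wrist {'pixel': [186.6, 316.5], 'score': 0.73} [ 0.517 -0.384  0.096]
scene {'pixel': [268.4, 376.5], 'score': 0.73} [ 0.5   -0.383  0.096]
621
((483.87152099609375, -375.8971252441406), (16.08637237548828, 19.60770606994629), 76.29776000976562) [ 0.49441529 -0.36612864  0.11520918]
4325
((432.48486328125, -361.9581298828125), (100.3542709350586, 66.2017822265625), 77.82447814941406)
```

View pics/w1.png

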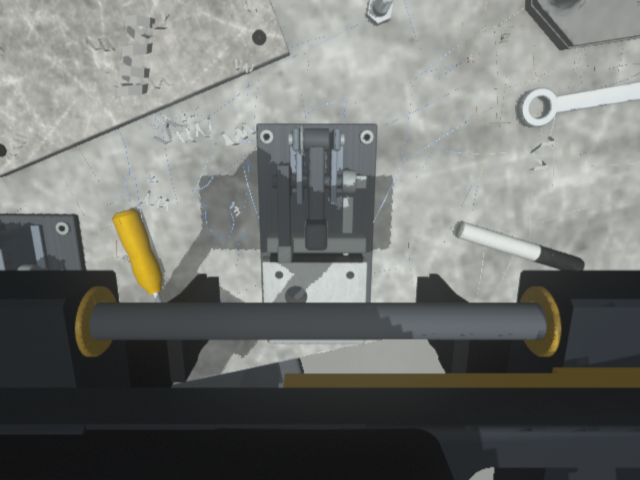

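View pics/s1.png

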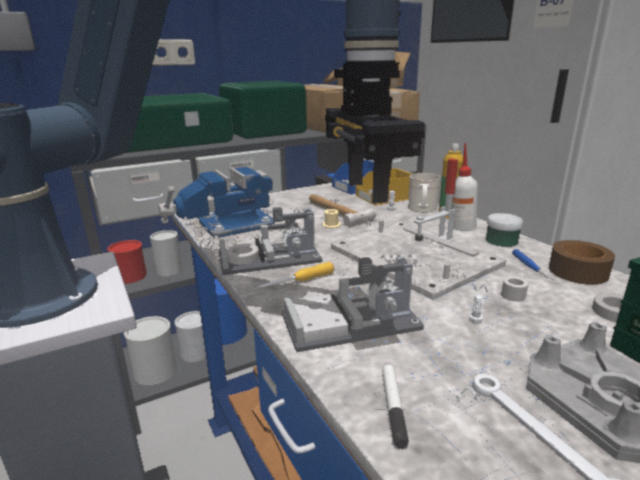

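Call:
{"name": "carry_out", "arguments": {"deltas": [[-1,0,-0.05,1.2,0,0,0],[-1,0,-0.05,2.4,0,0,0],[-1,0,-0.05,3.6,0,0,0],[-1,0,-0.05,4.6,0,0,0],[-1,0,-0.05,5.3,0,0,0],[-1,0,-0.05,5.6,0,0,0],[-1,0,-0.05,5.6,0,0,0],[-1,0,-0.05,5.6,0,0,0]]}}

```text
time: 2.5
position: [0.483, -0.3781, 0.0833]
tool_rot: [-0.619, 0.785, -0.001, 0.0]
ft_force: [-0.1, 0.5, 0.3]
grip_width: 0.0868
```

Call:
{"name": "carry_out", "arguments": {"deltas": [[1,0,0,0,0,0,0],[1,0,0,0,0,0,0],[1,0,0,0,0,0,0],[1,0,0,0,0,0,0],[1,0,0,0,0,0,0],[1,0,0,0,0,0,0],[1,0,0,0,0,0,0],[1,0,0,0,0,0,0]], "force": 25}}

```text
time: 3.3
position: [0.483, -0.3769, 0.0825]
tool_rot: [-0.619, 0.785, 0.0, 0.0]
ft_force: [-0.3, 1.0, -0.1]
grip_width: 0.031
```

```bash
python3 - <<'E'
from h import *
s=get_obs(); print(s['time'],s['position'],s['ft_force'],s['grip_width'])
snap('scene','s2'); img=cv2.imread('pics/s2.png')[200:360,260:440]; cv2.imwrite('pics/z2.png',cv2.resize(img,None,fx=3.6,fy=3.6))
E
```

```text
3.3 [ 0.48303491 -0.37694468  0.08248543] [-0.30522596  0.96964392 -0.08937437] 0.031016236494899742
```

View pics/z2.png

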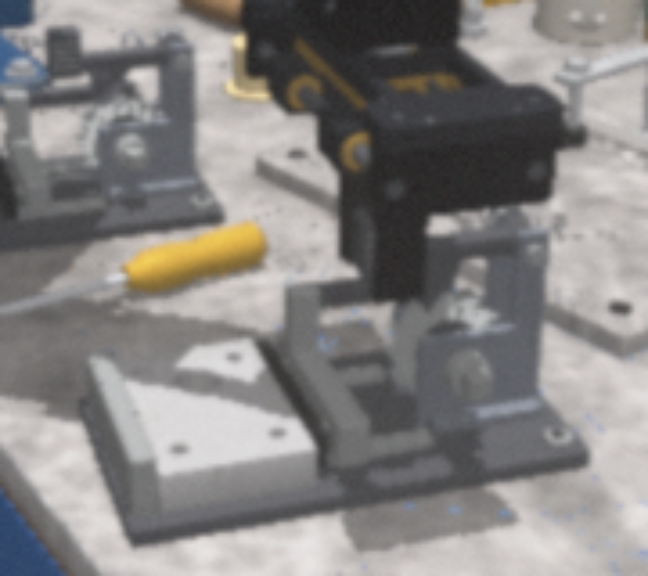

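The fingers straddle the tab and are still closing (31 mm). The pawl is still down and the block clamp undisturbed.

Call:
{"name": "carry_out", "arguments": {"deltas": [[1,0,0,0,0,0,0],[1,0,0,0,0,0,0],[1,0,0,0,0,0,0],[1,0,0,0,0,0,0],[1,0,0,0,0,0,0]]}}

```text
time: 3.85
position: [0.4835, -0.3747, 0.0824]
tool_rot: [-0.619, 0.785, 0.001, 0.001]
ft_force: [2.2, 4.4, 0.6]
grip_width: 0.0162
```

Gripped at 16.2 mm, which matches the tab's 16 mm. Now I lift about 20 mm along the arc and hold.

Call:
{"name": "carry_out", "arguments": {"deltas": [[1,0,0,-0.15,0,0,0],[1,0,-0.05,-0.35,0,0,0],[1,0,-0.1,-0.55,0,0,0],[1,0,-0.15,-0.7,0,0,0],[1,0,-0.2,-0.8,0,0,0],[1,0,-0.2,-0.8,0,0,0],[1,0,-0.2,-0.8,0,0,0],[1,0,-0.2,-0.8,0,0,0]]}}

```text
time: 4.65
position: [0.4867, -0.3754, 0.1018]
tool_rot: [-0.62, 0.785, 0.003, 0.0]
ft_force: [1.7, 5.8, -4.1]
grip_width: 0.0158
```

Call:
{"name": "carry_out", "arguments": {"deltas": [[1,0,0,0,0,0,0],[1,0,0,0,0,0,0],[1,0,0,0,0,0,0],[1,0,0,0,0,0,0],[1,0,0,0,0,0,0],[1,0,0,0,0,0,0]]}}

```text
time: 5.25
position: [0.4867, -0.3754, 0.1018]
tool_rot: [-0.62, 0.785, 0.003, 0.0]
ft_force: [2.1, 5.1, -3.9]
grip_width: 0.0161
```

```bash
python3 - <<'E'
from h import *
s=get_obs(); print(s['time'],s['position'],s['ft_force'],s['grip_width'])
snap('scene','s3'); img=cv2.imread('pics/s3.png')[200:360,260:440]; cv2.imwrite('pics/z3.png',cv2.resize(img,None,fx=3.6,fy=3.6))
E
```

```text
5.25 [ 0.48667835 -0.37540597  0.10177038] [ 2.10260635  5.06337744 -3.91852054] 0.016127300585908336
```

View pics/z3.png

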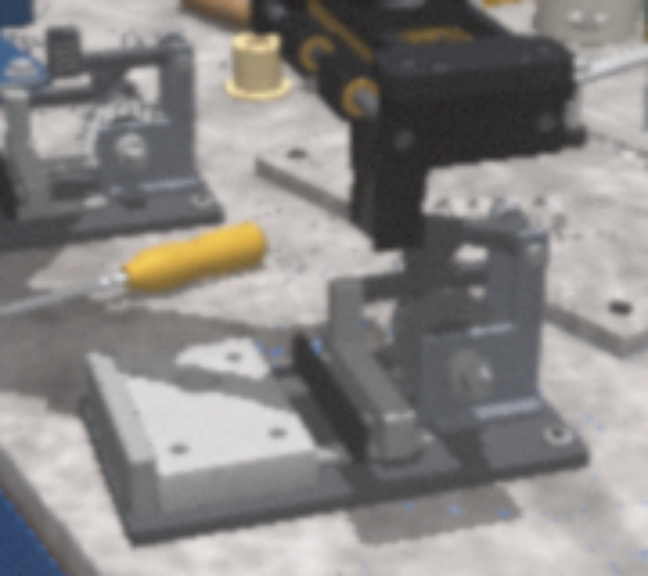

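The jaw has run back, leaving a clear gap beside the block at about (320,440) in the crop. Force is 3.9 N down, which fits the spring. Next I lower the pawl onto the wheel and open.

Call:
{"name": "carry_out", "arguments": {"deltas": [[1,0,0.05,0.2,0,0,0],[1,0,0.1,0.4,0,0,0],[1,0,0.15,0.6,0,0,0],[1,0,0.2,0.75,0,0,0],[1,0,0.2,0.77,0,0,0],[1,0,0.2,0.77,0,0,0]]}}

```text
time: 5.9
position: [0.4833, -0.3747, 0.0842]
tool_rot: [-0.619, 0.785, 0.001, 0.001]
ft_force: [2.2, 8.0, 2.6]
grip_width: 0.0159
```

Call:
{"name": "carry_out", "arguments": {"deltas": [[-1,0,0,0,0,0,0],[-1,0,0,0,0,0,0],[-1,0,0,0,0,0,0],[-1,0,0,0,0,0,0],[-1,0,0,0,0,0,0],[-1,0,0,0,0,0,0],[-1,0,0,0,0,0,0],[-1,0,0,0,0,0,0]]}}

```text
time: 6.7
position: [0.483, -0.3771, 0.0833]
tool_rot: [-0.619, 0.785, 0.0, -0.0]
ft_force: [-0.3, -0.4, -0.2]
grip_width: 0.0719
```

Call:
{"name": "carry_out", "arguments": {"deltas": [[-1,0,0,0,0,0,0],[-1,0,0,-0.5,0,0,0],[-1,0,0,-1.5,0,0,0],[-1,0,0,-2.8,0,0,0],[-1,0,0,-4.2,0,0,0],[-1,0,0,-5.6,0,0,0],[-1,0,0,-5.6,0,0,0],[-1,0,0,-5.6,0,0,0]]}}

```text
time: 7.5
position: [0.4833, -0.3772, 0.225]
tool_rot: [-0.62, 0.785, -0.001, 0.0]
ft_force: [0.8, -0.8, -1.0]
grip_width: 0.0871
```

```bash
python3 - <<'E'
from h import *
s=get_obs(); print(s['time'],s['position'],s['ft_force'],s['grip_width'])
snap('wrist','w4');snap('scene','s4'); img=cv2.imread('pics/s4.png')[190:360,220:440]; cv2.imwrite('pics/z4.png',cv2.resize(img,None,fx=3.5,fy=3.5))
P=cloud('w4').reshape(-1,3); m=(P[:,0]>.45)&(P[:,0]<.51)&(P[:,1]>-.41)&(P[:,1]<-.34)&(P[:,2]>.106)
Q=P[m]; print(len(Q),cv2.minAreaRect(Q[:,:2].astype(np.float32)*1000),Q.max(0))
# jaw position along clamp x, before/after (scene), block fit
a=np.radians(-13.3); ex=np.array([np.cos(a),np.sin(a)]); ey=np.array([-ex[1],ex[0]])
for f in('s1','s4'):
    P=cloud(f).reshape(-1,3); D=P[:,:2]-[.484,-.3755]; u=D@ex+.023; v=D@ey
    m=(abs(v)<.05)&(P[:,2]>.034)&(P[:,2]<.05)&(u>-.04)&(u<.03); print(f,'jaw u',np.percentile(u[m],[2,10,50]).round(4),m.sum())
    m=(v>-.06)&(v<.06)&(P[:,2]>.027)&(P[:,2]<.033)&(u<-.019)&(u>-.11); print('block',np.percentile(u[m],[1,50,99]).round(4),np.percentile(P[m,2],[5,50,95]).round(4))
    m=(abs(v)<.01)&(P[:,2]>.105)&(u>0)&(u<.045); print('tab',np.percentile(P[m,2],[50,99]).round(4))
E
```

```text
7.5 [ 0.4833449  -0.37724243  0.22502598] [ 0.8444153  -0.8350675  -1.02224901] 0.087123707193199
25555 ((491.38433837890625, -387.4990539550781), (44.99126434326172, 37.23426818847656), 89.97532653808594) [ 0.50999949 -0.36499769  0.34426992]
s1 jaw u [-0.0192 -0.011  -0.0055] 328
block [-0.1035 -0.0564 -0.0206] [0.0284 0.0303 0.0316]
tab [0.1134 0.382 ]
s4 jaw u [-0.0003  0.0101  0.0154] 322
block [-0.1034 -0.0576 -0.0225] [0.0284 0.0303 0.0315]
tab [0.3196 0.3833]
```

View pics/z4.png

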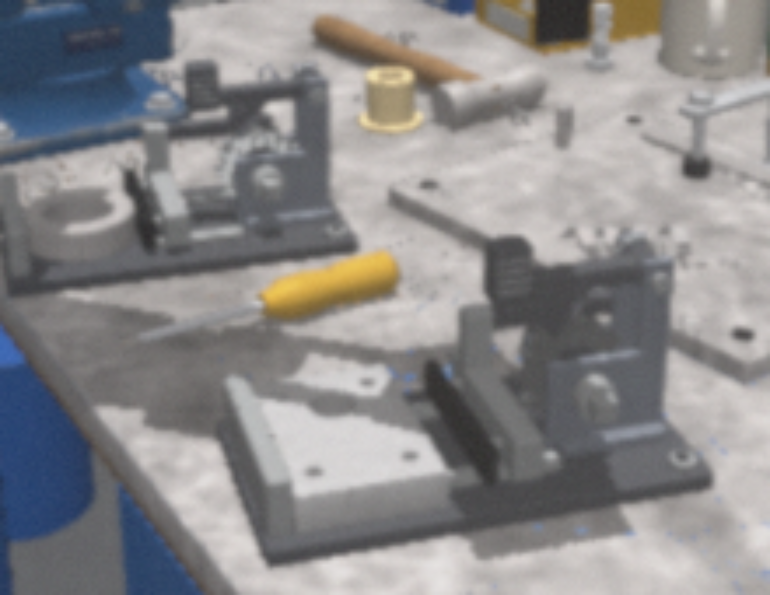

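```bash
python3 - <<'E'
from h import *
for f in('scene0','s1','s4','w1','w4'):
    P=cloud(f).reshape(-1,3); D=P-[.484,-.3755,0]
    m=(abs(D[:,0])<.014)&(abs(D[:,1])<.012)&(P[:,2]>.1)&(P[:,2]<.15); print(f,m.sum(),np.percentile(P[m,2],[50,90,98]).round(4))
print(get_obs()['time']); hand_in()
E
```

```text
scene0 157 [0.1097 0.1143 0.1152]
s1 156 [0.1093 0.1142 0.1147]
s4 157 [0.1093 0.1144 0.1149]
w1 657 [0.1129 0.114  0.1146]
w4 631 [0.1114 0.1125 0.1131]
7.6
the job is handed in; nothing more can be done
```

I released the clamp holding the block and handed the job in at 7.6 s. I gripped the tab across y, lifted the pawl about 19 mm and held it until the jaw was back. Then I lowered it onto the wheel, let go and moved the arm 140 mm clear.

Last checks before handing in:
- **Jaw:** it moved about 21 mm in the scene-camera depth, against 21.5 mm of full travel. The picture shows a clear gap beside the block.
- **Pawl:** the tab top is back at its starting height. The scene camera reads 114.9 mm against 114.7 mm before. The wrist camera reads about 1.5 mm lower than before, which is within the calibration error, so the pawl is down.
- **Block:** it lies flat, with its top at 30 mm and its position unchanged within about 2 mm.
- **Ring clamp:** I never went near it. In the picture its jaw is still tight on the ring, but I did not measure it.
- **Contact:** the gripper is open, and the wrist force reads about 1 N in free air, which is noise.

One check went wrong at first. My first tab-height reading after release included gripper points at about 0.32 m, so I redid it with a height limit. The heights above come from that redo.

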